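# Lock the polishing spindle with its linchpin

## Task

Take the linchpin out of the wooden block and push it through the cross-hole near the end of the polishing head's spindle, gently feeling for the hole because the spindle slides in its bearing, until the pin's head sits fully home on the spindle. Then swing the pin's wire ring over the end of the spindle and all the way down until it hangs alongside the pin with the spindle through it, and let go. Never press hard on the polishing head with the pin or the gripper, and leave the jar, the screwdriver and the steel bench block alone.

Things in the scene. Friction and masses are not known exactly. Their poses are not given: they have to be found in the camera images.
- stand: Grey polishing head, fixed. Origin on the bench below the cross-hole's rearmost position; +x out along the level spindle's free end, +z up. Base plate 120 x 110 x 14 mm, pillar, 60 mm round bearing: 40 to 160 mm behind (-x). Spindle, wheel and washer slide together 14 mm along x (about 8 N moves them; no turning). The bearing gives downwards on a rubber mount, 2.5 N per mm, to a stop at 6 mm.
- hole (a point): Fixed point on the stand, 110 mm above the bench: where the mouth of the cross-hole is when the spindle is pushed fully back, level with the bar's flat top. Axes as the stand's. The true hole starts 3 to 14 mm ahead (+x) of it (hidden, in no measured pose; a camera sees it), exactly on it in y and z. It is vertical, right through the bar, round, 11.6 mm diameter, mouth chamfered 1.5 mm.
- bar (a point): Fixed point on the stand, 10 mm below hole, on the spindle's axis (100 mm up). The spindle's free end is a steel bar 20 x 20 mm square in section. From the true hole's centre: 14 mm forward to the end face, 28 mm back to a 44 mm washer, 36 mm back to an upright grey felt wheel, 96 mm diameter, 24 mm thick.
- rack: Wooden pin block 120 x 80 x 50 mm high, fixed. Origin on the bench under the hole the pin stands in (14 mm diameter, 40 mm deep); the block reaches 30 mm ahead and 90 mm behind it in x. Three punches 8 mm thick stick up to 16 mm out of its top, 70 mm behind the pin.
- linchpin: Steel pin, 70 to 100 g, upright in the block, head resting on its top. Origin: on the pin's axis at the head's underside; +z up. Below: shank 10 mm diameter, 28 mm long, tip chamfered 0.8 mm. Above: round collar 18 mm diameter, 0 to 12 mm high, then a flat grip tab 12 to 40 mm high, 10 mm thick (y), 18 mm wide (x). The open ring points to +x, which must point along the stand's +x in the spindle.
- pin_tip (a point): Bottom tip of the shank, on the pin's axis, 28 mm below the linchpin's origin.
- ring (a joint): Hinge of the wire ring (rad): 0 closed, hanging straight down along the shank (its stop); 1.57 level to the pin's +x; 2.2 at most. Starts at 1.57 to 1.8. The hinge line is parallel to the pin's y, 6 mm above the pin's origin. Stiff: the ring stays where it is left; about 0.06 N m (2 N at 30 mm) moves it.
- ring_end (a point): Middle of the ring's outer end, 40 mm from the hinge line. The ring is a flat oval of 4 mm wire, 42 mm wide between wire centres: its straight sides lie 21 mm either side of the pin's axis, 12 to 30 mm from the hinge line. It clears the bar's end and, closed, surrounds the bar. Fingertips either side of the bar can push its sides home.
- jar: Bystander: amber glass jar, 52 mm diameter, 60 mm high; origin at its foot.
- screwdriver: Bystander: wooden-handled screwdriver 170 mm long lying on the bench; origin under its middle.
- anvil: Bystander: steel bench block 60 x 60 x 22 mm; origin at the centre of its underside.
Not all that is in view belongs to the job. Leave any green look-alike of the linchpin alone. Several things have the shape of the stand; the one meant has the colours described above.

How it is judged:
By the outcome, as a careful person would: the job done as asked, in the order asked, and still so for the second after the job is handed in, with the robot touching nothing.
It also fails if it takes over 64 s, if anything falls off the work surface, if the arm or the gripper's body presses on something with over 40 N, if the wrist force passes 120 N, or if a joint passes its speed limit or range.

## Robot

A 6-joint arm with a two-finger parallel gripper is mounted at the origin on the work surface. World frame = base frame: x ahead of the robot, y to its left, z up, the work surface at z = 0. Lengths are in m, angles in rad, forces in N, time in s.
With the tool pointing down it reaches from about 0.425 to 0.925 m from the base axis. Payload 12.5 kg.
Tool frame: the origin (TCP) lies on the centre line of the jaws, within the pads' length; the fingertips stand ctrl.tip_reach ahead of it and the grasp point (between the pads) lies 5 mm behind it (ctrl.tip_reach is the distance from the TCP to the fingertips, in m); z points along the fingers, y is the line along which they close (so a half turn about z gives the same grasp; the last joint's range is limited). The gripper opens to 85 mm and grips with 20 to 120 N. Pads are 22 mm wide; open, the fingers measure 114 mm over their backs; the gripper's body (76 mm by 85 mm) begins 54 mm behind the grasp point. The pads swing forward as they close: fully open they stand 13 mm farther back than shut.
Start: joints at [1.021, 0.491, 1.559, -0, 1.092, -0.106], TCP at [0.268, 0.564, 0.245] pointing down, gripper open.
Joint ranges: [-3.1, 3.1], [-0.84, 2.19], [0.05, 2.79], [-1.13, 4.28], [0.06, 2.93], [-2.69, 2.69]. Speed limits (rad/s): [2.22, 2.22, 2.79, 3.14, 3.14, 3.14].

## Interface

Orientations are given as a rotation vector (axis times angle).
In Python, from plant import sense, imaging, ctrl gives the robot as it stands.
- The arm moves only by the tool play_rows, never from a script. Its arguments are lists of equal length, an entry for each row: "hand": the opening, from 0 (shut) to 1 (fully open); "slide": the shift along the tool's x, y, z in normalised numbers (1 is 750 mm), a list of three; "angular": the turn, a rotation vector about the tool's x, y, z in a scale on which 1.0 is 180 degrees, a list of three. A call has 1 to 8 rows; each row is the pose to reach, as a shift and turn from the pose commanded when the call began, along the tool's axes at that moment; what a row does not reach only later rows make up. A row lasts 1/12 s, in which the tool goes at most 41.7 mm and 7.16 degrees, less where a joint would pass 70% of its speed; a pose out of reach is approached as far as the arm can. No shift or turn number may pass 1 either way. A call with a gripper value outside its range is refused whole. The fingers move at their own pace and stop on an object; "squeeze" is the grip in N (left out, the last holds). Time passes only in rows, so rows that repeat a pose let the fingers close. It gives the time, the measured TCP pose, the force, the opening and the grip force at its end, in the units of the state.
- sense(): the state, without advancing time (a new reading comes with each control period).
- imaging.read_camera(name): name is "scene" or "top" or "wrist"; returns (picture, depth): 400x640x3 uint8, red, green, blue; 400x640 float32, m along the optical axis (not along the pixel's ray), 0 where there is no reading.
- imaging.get_calibration(name): a dict with "camera_matrix" (3x3 intrinsics, pixels), "k1" (the pictures are not rectified: a ray, as slopes to the right and down, at radius r is drawn at 1 + k1 r^2 times it, then the intrinsics apply), "rvec" (rotation vector, rad) and "tvec" (3), from world to camera coordinates, as OpenCV has them. Camera axes: x right, y down, z forward; pixel columns grow to the right and rows downward; lengths in m; the calibration is good to about 2 mm. A picture is of the moment at which its call begins: read the wrist's pose just before it. get_calibration takes no time and is no camera call; for the wrist camera it gives the pose at the moment of the call.
- ctrl.sign_off(): hands the job in; it is judged then, once.
The state is a dict: "time": time; "joints": joint angles; "qd": joint speeds; "effort": joint torques, N m; "tool_pos": TCP position; "eef_rot": TCP orientation; "contact_force": force on the tool from outside, world axes, zero at the start; "moment": the same for the moment, N m; "width": opening from 0.0 (shut) to 1.0 (fully open); "grip_force": force on a finger pad.
Only numpy, scipy, OpenCV 4.12 (cv2) and the standard library are available. Lean on these libraries where they do the work, as an engineer would, in place of code of your own. Each camera call takes 0.05 s, during which the arm holds its last target. There are 200 camera calls.

## Working session

There is one attempt and no reset: what is moved stays moved. The work goes in short steps, Python scripts to look and compute and a tool call to move; the robot and the scene stay as the last step left them, time stands still between calls to the robot, and variables do not carry over. Pictures are saved under pics/ and viewed, at most 11 in all, crops included, and the job is handed in when it is done.

Besides the shell and the picture viewer there is one more tool, called by a JSON object that holds its "fn" and its "kwargs", one argument or row to a line. play_rows: Moves the arm, as the interface text tells. Its arguments: {"type":"object","properties":{"hand":{"type":"array","items":{"type":"number"}},"slide":{"type":"array","items":{"type":"array","items":{"type":"number"}}},"angular":{"type":"array","items":{"type":"array","items":{"type":"number"}}},"squeeze":{"type":"number"}},"required":["hand","slide","angular"]}

```bash
ls; mkdir -p pics
cat > h.py <<'E'
import numpy as np, cv2
from scipy.spatial.transform import Rotation as R
from plant import sense, imaging, ctrl
def cal(n):
    c=imaging.get_calibration(n); K=np.array(c["camera_matrix"]);k1=c["k1"]
    k1=float(np.ravel(k1)[0])
    return K,np.array([k1,0,0,0.]),R.from_rotvec(np.ravel(c["rvec"])).as_matrix(),np.ravel(c["tvec"])
def snap(n):
    C=cal(n); p,d=imaging.read_camera(n); np.savez(''+n+'.npz',p=p,d=d,K=C[0],D=C[1],R=C[2],t=C[3]); return p,d,C
def load(n):
    z=np.load(''+n+'.npz'); return z['p'],z['d'],(z['K'],z['D'],z['R'],z['t'])
def ray(C,u,v):
    K,D,Rm,t=C
    # r: distorted = x*(1+k1 r^2)
    xy=cv2.undistortPoints(np.array([[[u,v]]],float),K,D)[0,0]
    return -Rm.T@t, Rm.T@np.array([xy[0],xy[1],1])
def atz(C,u,v,z):
    o,r=ray(C,u,v); return o+r*(z-o[2])/r[2]
def pt(C,d,u,v):
    o,r=ray(C,u,v); return o+r*d[int(round(v)),int(round(u))]
def cloud(C,d):
    K,D,Rm,t=C; h,w=d.shape
    uv=np.stack(np.meshgrid(np.arange(w),np.arange(h)),-1).reshape(-1,1,2).astype(float)
    xy=cv2.undistortPoints(uv,K,D)[:,0]
    P=np.c_[xy,np.ones(len(xy))]*d.reshape(-1,1)
    return ((P-t)@Rm).reshape(h,w,3)
def proj(C,X):
    return cv2.projectPoints(np.atleast_2d(X).astype(float),cv2.Rodrigues(C[2])[0],C[3],C[0],C[1])[0][:,0]
def tri(obs):
    A=np.zeros((3,3));b=np.zeros(3)
    for C,u,v in obs:
        o,r=ray(C,u,v); r/=np.linalg.norm(r); M=np.eye(3)-np.outer(r,r); A+=M;b+=M@o
    return np.linalg.solve(A,b)
def save(name,p,box=None,s=1):
    if box: p=p[box[1]:box[3],box[0]:box[2]]
    cv2.imwrite('pics/'+name,cv2.resize(p[...,::-1],None,fx=s,fy=s,interpolation=cv2.INTER_CUBIC))
E
python3 - <<'E'
from h import *
a=snap('scene')[0];b=snap('top')[0]
save('a.png',np.vstack([a,b]),s=0.75)
for n in('scene','top'):
    C=load(n)[2];print(n,-C[2].T@C[3],C[2][2],C[0][0,0])
s=sense();print({k:np.round(v,3) for k,v in s.items()},ctrl.tip_reach)
E
```

```text
pics
scene [ 1.24751966 -0.59816053  0.68640371] [-0.55785633  0.59230466 -0.58135317] 420.22640275394616
top [ 0.4642793  -0.01630987  1.14193518] [ 0.16488292  0.01576864 -0.98618709] 378.92288444646306
{'time': np.float64(0.1), 'joints': array([ 1.021,  0.492,  1.559,  0.   ,  1.092, -0.106]), 'qd': array([-0.   , -0.003, -0.001, -0.   ,  0.002,  0.   ]), 'effort': array([ 2.0000e-03, -6.1946e+01, -2.6203e+01,  0.0000e+00,  3.0000e-03,
       -0.0000e+00]), 'tool_pos': array([0.268, 0.564, 0.245]), 'eef_rot': array([-6.910e-01, -3.064e+00,  1.000e-03]), 'contact_force': array([ 0.147,  0.61 , -0.537]), 'moment': array([0.01 , 0.049, 0.047]), 'grip_force': np.float64(0.0), 'width': np.float64(1.004)} 0.014
```

View pics/a.png

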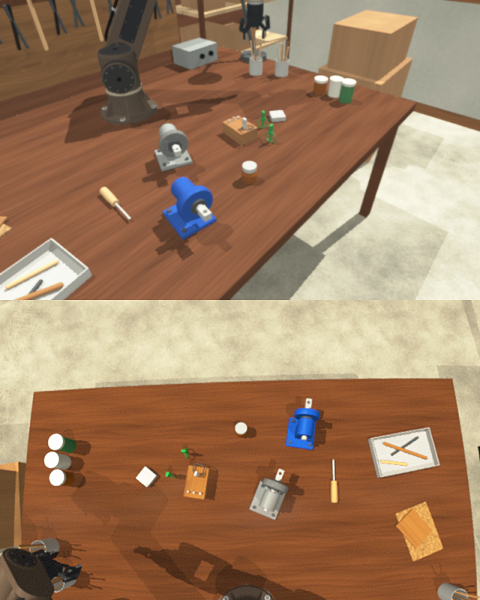

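The grey polishing head is at about (228,195) in scene and (357,260) in top, the wooden block with its pin at about (320,170) and (265,235). Candidates for the stand are the grey one and the blue one at (250,275) in scene; the grey one matches the description. Candidates for the pin are the steel one in the block and two green look-alikes at (352,158) and (361,177) in scene; the steel one is meant. I'll confirm both in one crop.

Run:
```python
from h import *
a=load('scene')[0];b=load('top')[0]
x=cv2.resize(a[140:240,190:390],None,fx=4,fy=4,interpolation=cv2.INTER_CUBIC)[:300]
A=cv2.resize(a[145:235,195:385],(800,379),interpolation=cv2.INTER_CUBIC)
B=cv2.resize(b[200:300,235:395],(352,220),interpolation=cv2.INTER_CUBIC)
B1=cv2.resize(b[200:275,240:300],(176,220));
A=cv2.resize(a[145:235,195:385],(633,300),interpolation=cv2.INTER_CUBIC)
B=cv2.resize(b[205:280,235:393],(632,300),interpolation=cv2.INTER_CUBIC)
M=np.vstack([A[:,:632],B]);save('b.png',M)
```

```text
(no output)
```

View pics/b.png

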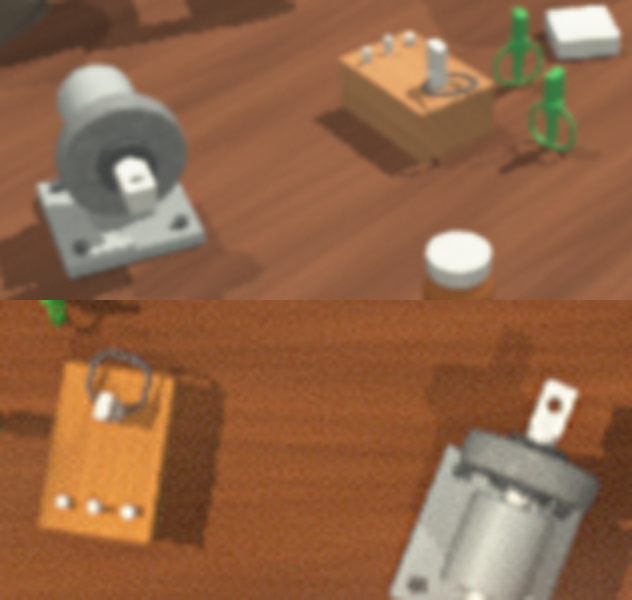

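The crop confirms the steel pin, with its grey wire ring, at the front of the wooden block, and the grey stand with the square bar and its hole at top pixel (373.5,231). I'll use rough positions first, then refine them with the wrist camera.

Run:
```python
from h import *
p,d,C=load('top')
f=lambda x,y:(235+x/4,205+y/4)
for n,(x,y),z in [('hole',(554,105),.11),('pintop',(103,106),.09),('c1',(65,63),.05),('c2',(175,78),.05),('c3',(150,242),.05),('c4',(40,228),.05),('barend l',(546,80),.11),('barend r',(578,88),.11),('ringend',(117,52),.055)]:
    u,v=f(x,y);print(n,u,v,np.round(atz(C,u,v,z),4),np.round(pt(C,d,u,v),4))
C=cal('wrist');s=sense();Rt=R.from_rotvec(s['eef_rot']).as_matrix()
print(Rt); c=-C[2].T@C[3]; print('cam in tool',Rt.T@(c-s['tool_pos']),(C[2]@Rt),C[0])
```

```text
hole 373.5 231.25 [ 0.5416 -0.136   0.11  ] [ 0.55   -0.149  -0.0023]
pintop 260.75 231.5 [0.5508 0.1755 0.09  ] [0.5507 0.1754 0.0908]
c1 251.25 220.75 [0.5861 0.2107 0.05  ] [0.5862 0.211  0.0488]
c2 278.75 224.5 [0.5731 0.1302 0.05  ] [0.5779 0.1367 0.0015]
c3 272.5 265.5 [0.4559 0.1492 0.05  ] [0.4555 0.1567 0.0009]
c4 245.0 262.0 [0.4674 0.2287 0.05  ] [0.4675 0.2397 0.0007]
barend l 371.5 225.0 [ 0.5588 -0.1313  0.11  ] [ 0.5692 -0.1439 -0.0032]
barend r 379.5 227.0 [ 0.5527 -0.1529  0.11  ] [ 0.5619 -0.1671  0.0023]
ringend 264.25 218.0 [0.5926 0.1717 0.055 ] [0.5912 0.1697 0.0664]
[[-9.03132945e-01  4.29360675e-01 -5.42235514e-04]
 [ 4.29360997e-01  9.03132569e-01 -8.34751757e-04]
 [ 1.31300975e-04 -9.86706594e-04 -9.99999505e-01]]
cam in tool [ 0.06782001  0.00039974 -0.12824789] [[ 4.26382724e-04  9.99999862e-01 -3.06894521e-04]
 [-9.63785449e-01  3.29099295e-04 -2.66678646e-01]
 [-2.66678508e-01  4.09487641e-04  9.63785456e-01]] [[285.65707373   0.         319.37872063]
 [  0.         285.65707373 195.0627902 ]
 [  0.           0.           1.        ]]
```

```bash
cat >> h.py <<'E'
def go(pos,yaw):
    """slide/angular to reach TCP pos, tool down with tool x at world yaw (deg)"""
    s=sense(); Rt=R.from_rotvec(s['eef_rot']); c,n=np.cos(np.radians(yaw)),np.sin(np.radians(yaw))
    X=np.array([c,n,0]);Z=np.array([0,0,-1.]);T=R.from_matrix(np.c_[X,np.cross(Z,X),Z])
    print('slide',np.round(1000*Rt.inv().apply(np.array(pos)-s['tool_pos']),1),'ang',np.round(np.degrees((Rt.inv()*T).as_rotvec()),2))
def st():
    s=sense(); Rt=R.from_rotvec(s['eef_rot']).as_matrix()
    print('t',round(float(s['time']),2),'pos',np.round(s['tool_pos'],4),'yaw',round(float(np.degrees(np.arctan2(Rt[1,0],Rt[0,0]))),2),'z',np.round(Rt[:,2],4),'F',np.round(s['contact_force'],2),'w',round(float(s['width']),3),'g',round(float(s['grip_force']),1),'j',np.round(s['joints'],2))
E
python3 -c "
from h import *
go([.551,.175,.22],172)"
```

```text
slide [-422.5 -230.2   24.9] ang [ -0.05  -0.02 -17.43]
```

Careful with the scale: shifts go in shares of 750 mm and turns go in shares of 180 degrees. That gives: -422.5 mm / 750 = -0.5633, -230 mm / 750 = -0.3067, -17.4 degrees / 180 = -0.0967.

{"fn": "play_rows", "kwargs": {
  "hand": [1,1,1,1,1,1,1,1],
  "slide": [
    [-0.5633,-0.3067,0.0333],
    [-0.5633,-0.3067,0.0333],
    [-0.5633,-0.3067,0.0333],
    [-0.5633,-0.3067,0.0333],
    [-0.5633,-0.3067,0.0333],
    [-0.5633,-0.3067,0.0333],
    [-0.5633,-0.3067,0.0333],
    [-0.5633,-0.3067,0.0333]
  ],
  "angular": [
    [0,0,-0.0967],
    [0,0,-0.0967],
    [0,0,-0.0967],
    [0,0,-0.0967],
    [0,0,-0.0967],
    [0,0,-0.0967],
    [0,0,-0.0967],
    [0,0,-0.0967]
  ]
}}

```text
time: 0.77
tool_pos: [0.4631, 0.2958, 0.228]
eef_rot: [-0.22, -3.134, 0.0]
contact_force: [0.0, 0.2, 0.1]
width: 1.003
grip_force: 0.0
```

```bash
python3 -c "
from h import *
st();go([.551,.175,.22],172)"
```

```text
t 0.77 pos [0.4631 0.2958 0.228 ] yaw 171.98 z [-2.e-04 -1.e-04 -1.e+00] F [0.   0.16 0.06] w 1.003 g 0.0 j [ 0.45  0.4   1.77  0.    0.97 -0.98]
slide [-103.9 -107.4    8. ] ang [-0.   -0.01 -0.02]
```

In the tool's units: -107 mm / 750 = -0.1427, -104 mm / 750 = -0.1387.

{"fn": "play_rows", "kwargs": {
  "hand": [1,1,1,1,1],
  "slide": [
    [-0.1387,-0.1427,0.0107],
    [-0.1387,-0.1427,0.0107],
    [-0.1387,-0.1427,0.0107],
    [-0.1387,-0.1427,0.0107],
    [-0.1387,-0.1427,0.0107]
  ],
  "angular": [
    [0,0,0],
    [0,0,0],
    [0,0,0],
    [0,0,0],
    [0,0,0]
  ]
}}

```text
time: 1.18
tool_pos: [0.5527, 0.1734, 0.2194]
eef_rot: [-0.226, -3.133, 0.001]
contact_force: [-0.1, 0.6, -1.3]
width: 1.001
grip_force: 0.0
```

Run:
```python
from h import *
st();p,d,C=snap('wrist');st()
P=cloud(C,d)
save('c.png',p,s=1.25)
np.save('P1.npy',P)
# block top rectangle
m=(abs(P[...,2]-.05)<.004)&(d>0)&(abs(P[...,1]-.18)<.09)&(abs(P[...,0]-.52)<.1)
r=cv2.minAreaRect(P[m][:,:2].astype(np.float32)*1000);print('block',r,np.median(P[m][:,2]))
m=(P[...,2]>.066)&(P[...,2]<.1)&(d>0)&(np.hypot(P[...,0]-.551,P[...,1]-.175)<.03)
Q=P[m];print(len(Q),Q.min(0),Q.max(0))
T=Q[Q[:,2]>Q[:,2].max()-.003];print('top',len(T),T.mean(0),cv2.minAreaRect(T[:,:2].astype(np.float32)*1000))
```

```text
t 1.18 pos [0.5527 0.1734 0.2194] yaw 171.74 z [-2.e-04 -6.e-04 -1.e+00] F [-0.1   0.57 -1.33] w 1.001 g 0.0 j [ 0.19  0.45  1.7  -0.    0.98 -1.24]
t 1.23 pos [0.5513 0.1752 0.2195] yaw 171.78 z [-9.e-04 -2.e-04 -1.e+00] F [0.65 1.13 0.47] w 0.996 g 0.0 j [ 0.19  0.45  1.71 -0.    0.98 -1.23]
block ((523.3833618164062, 182.1683349609375), (80.23982238769531, 120.75786590576172), 80.31842041015625) 0.04978307369944
253 [0.5431949  0.17075397 0.06617498] [0.56226692 0.18399367 0.09152811]
top 185 [0.55242098 0.17715556 0.08982314] ((552.5386352539062, 177.17373657226562), (9.853487968444824, 17.81016731262207), 73.10078430175781)
```

View pics/c.png

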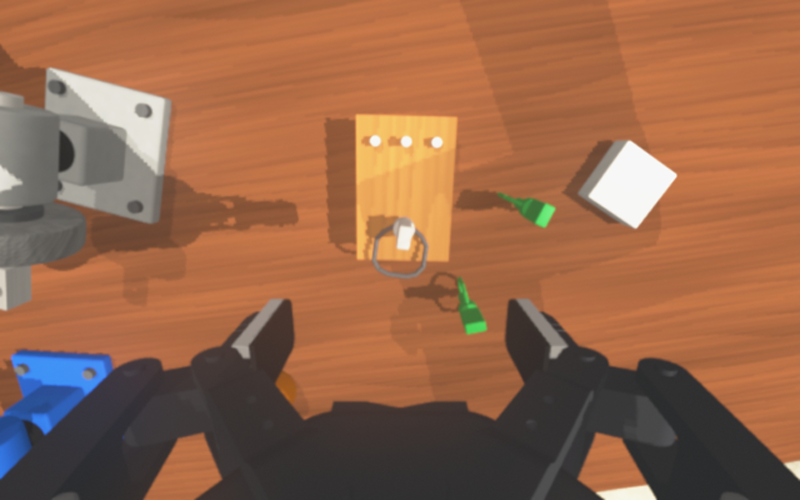

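The view shows the block at (405,190), the steel pin's tab top at (404,232), its ring below that at (400,255), a green look-alike close by at (470,310), and the grey bar at the left edge. I'll refine the pin's yaw and the green pins' clearance.

Run:
```python
from h import *
p,d,C=load('wrist');P=cloud(C,d)
m=(P[...,2]>.084)&(d>0)&(np.hypot(P[...,0]-.552,P[...,1]-.177)<.02)
Q=P[m][:,:2];q=Q-Q.mean(0);w,v=np.linalg.eigh(q.T@q);print('tab yaw pca',np.degrees(np.arctan2(v[1,1],v[0,1])),len(Q),Q.mean(0))
# photometric: bright pixels mask of tab top
m2=(p.min(-1)>150).astype(np.uint8); n,l,s,c=cv2.connectedComponentsWithStats(m2)
for i in range(1,n):
    if s[i,4]>20 and abs(c[i]-[322,186]).max()<20:
        vv,uu=np.nonzero(l==i);X=np.array([atz(C,a,b,.09)[:2] for a,b in zip(uu,vv)])*1000
        print('bright',s[i],c[i],cv2.minAreaRect(X.astype(np.float32)))
# ring: grey dark pixels in patch beyond block
hsv=cv2.cvtColor(p,cv2.COLOR_RGB2HSV)
b=(hsv[...,1]<75)&(hsv[...,2]<170)
zone=np.zeros_like(b);zone[178:226,292:346]=1
vv,uu=np.nonzero(b&zone);X=np.array([atz(C,a,bb,.056) for a,bb in zip(uu,vv)])[:,:2]
print(len(X),X.mean(0)); 
f=X-[.552,.177];g=f[np.linalg.norm(f,axis=1)>.02]; print(cv2.minAreaRect((g*1000).astype(np.float32)))
for yaw in (-17,-14,-11,-8,-5):
    a=np.radians(yaw); e=np.array([-np.sin(a),np.cos(a)]);y=g@e*1000;x=g@[np.cos(a),np.sin(a)]*1000
    far=x>15;print(yaw,'y range',y[far].min(),y[far].max(),'max x',x.max(),y[np.argmax(x)])
gm=(hsv[...,0]>45)&(hsv[...,0]<75)&(hsv[...,1]>100)&(d>0)
n,l,s,c=cv2.connectedComponentsWithStats(gm.astype(np.uint8))
for i in range(1,n):
    if s[i,4]>60: X=P[l==i];print('green',c[i],X.min(0),X.max(0))
save('d.png',p,(280,160,400,270),6)
```

```text
tab yaw pca 84.65432448749473 8183 [0.54150612 0.17674901]
bright [315 177  17  23 266] [323.2406015  188.05263158] ((550.2113647460938, 177.71849060058594), (14.800286293029785, 21.057018280029297), 82.37649536132812)
255 [0.5783779  0.17105321]
((25.05072593688965, -6.748729705810547), (45.28448486328125, 35.47711944580078), 76.85671997070312)
-17 y range -21.549992766956077 23.674380277684097 max x 43.635867904418795 -5.4857254545003835
-14 y range -23.0897133095682 22.19914593332924 max x 43.673795216161274 -0.08508053128703032
-11 y range -24.566146552945085 20.893513339098735 max x 43.6094890267191 -2.370673766772145
-8 y range -26.05747320203998 19.946452549542034 max x 43.4735643151672 7.3060823045481085
-5 y range -27.572121294755206 19.064994246756186 max x 43.79635610997665 5.020839012946107
green [426.62931034 167.78017241] [ 0.54152958  0.26870805 -0.00159442] [0.58148193 0.32510363 0.07782524]
green [375.76138829 249.99349241] [0.61952061 0.21718878 0.00269131] [0.64668817 0.23455618 0.07734945]
```

View pics/d.png

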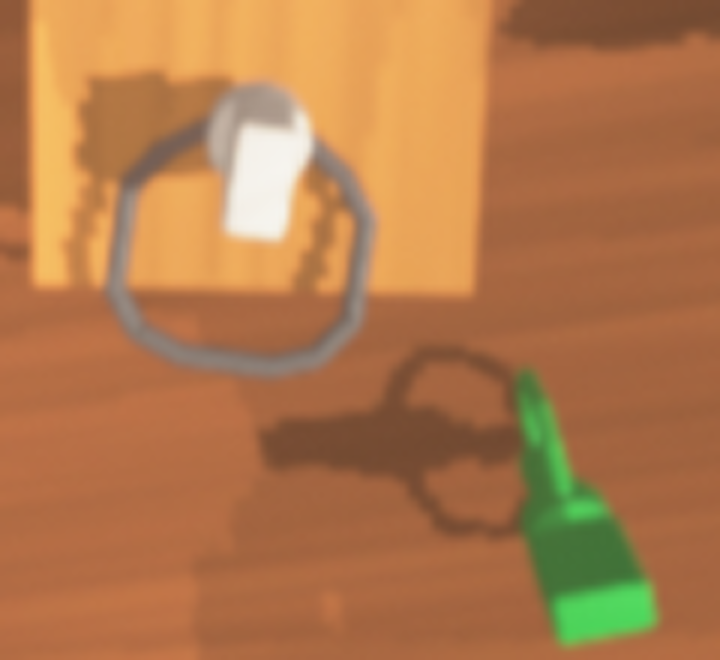

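```bash
python3 -c "
from h import *
st();go([.5527,.1772,.145],164.5)"
```

```text
t 1.23 pos [0.5513 0.1752 0.2195] yaw 171.78 z [-9.e-04 -2.e-04 -1.e+00] F [0.65 1.13 0.47] w 0.996 g 0.0 j [ 0.19  0.45  1.71 -0.    0.98 -1.23]
slide [-1.1  2.2 74.5] ang [-0.02 -0.05  7.28]
```

In the tool's units: 74.5 mm / 750 = 0.0993, 37 mm / 750 = 0.0493, 7.3 degrees / 180 = 0.0406.

{"fn": "play_rows", "kwargs": {
  "hand": [0.5,0.5,0.5,0.5,0.5],
  "slide": [
    [-0.0013,0.0027,0.0493],
    [-0.0013,0.0027,0.0993],
    [-0.0013,0.0027,0.0993],
    [-0.0013,0.0027,0.0993],
    [-0.0013,0.0027,0.0993]
  ],
  "angular": [
    [0,0,0.0222],
    [0,0,0.0406],
    [0,0,0.0406],
    [0,0,0.0406],
    [0,0,0.0406]
  ]
}}

```text
time: 1.65
tool_pos: [0.5519, 0.1798, 0.1472]
eef_rot: [0.414, 3.113, 0.001]
contact_force: [-0.2, -0.1, 1.1]
width: 0.504
grip_force: 0.0
```

Run:
```python
from h import *
st();p0,d0,C0=load('wrist');p,d,C=snap('wrist');st();P=cloud(C,d)
m=(P[...,2]>.084)&(P[...,2]<.1)&(d>0)&(np.hypot(P[...,0]-.552,P[...,1]-.177)<.02)
Q=P[m];print(len(Q),'mean',Q.mean(0),cv2.minAreaRect(Q[:,:2].astype(np.float32)*1000))
m2=(p.min(-1)>150).astype(np.uint8); n,l,s,c=cv2.connectedComponentsWithStats(m2)
exp=proj(C,[.5527,.1772,.09])[0];print('exp',exp)
for i in range(1,n):
    if s[i,4]>40 and abs(c[i]-exp).max()<40: 
        vv,uu=np.nonzero(l==i);X=np.array([atz(C,a,b,.09)[:2] for a,b in zip(uu,vv)])*1000
        print(s[i],c[i],cv2.minAreaRect(X.astype(np.float32)),X.mean(0)); print('tri tab',tri([(C0,322.8,187.2),(C,*c[i])]))
print(ctrl.tip_reach)
e=exp.astype(int);save('e.png',p,(e[0]-80,e[1]-60,e[0]+80,e[1]+60),4)
```

```text
t 1.65 pos [0.5519 0.1798 0.1472] yaw 164.83 z [ 1.2e-03  3.0e-04 -1.0e+00] F [-0.22 -0.06  1.12] w 0.504 g 0.0 j [ 0.2   0.54  1.77  0.    0.82 -1.11]
t 1.7 pos [0.5522 0.1798 0.1477] yaw 164.8 z [ 2.5e-03  6.0e-04 -1.0e+00] F [ 0.28 -0.14  0.45] w 0.505 g 0.0 j [ 0.2   0.54  1.77  0.    0.82 -1.1 ]
378 mean [0.55153867 0.17743203 0.08939226] ((552.3807983398438, 177.17791748046875), (9.809562683105469, 18.29022216796875), 74.48904418945312)
exp [315.13270777 219.92094282]
[305 195  23  37 486] [316.55761317 214.03703704] ((547.4618530273438, 178.32594299316406), (14.814508438110352, 26.245115280151367), 63.0452766418457) [548.87030375 179.26051481]
tri tab [0.55264625 0.17768432 0.0776149 ]
0.014
```

View pics/e.png

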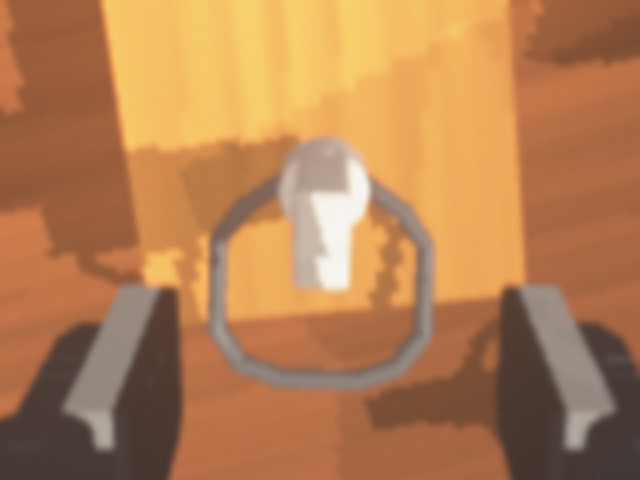

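The image shows the tab at (322,220) with the ring below it, aligned with the jaws. The jaws sit about 2.5 mm to one side, which agrees with the measured TCP offset.

```bash
python3 -c "
from h import *
st();go([.5524,.1773,.105],164.5)"
```

```text
t 1.7 pos [0.5522 0.1798 0.1477] yaw 164.8 z [ 2.5e-03  6.0e-04 -1.0e+00] F [ 0.28 -0.14  0.45] w 0.505 g 0.0 j [ 0.2   0.54  1.77  0.    0.82 -1.1 ]
slide [-0.8 -2.4 42.7] ang [0.07 0.13 0.3 ]
```

In the tool's units: 42.5 mm / 750 = 0.0567, -2.4 mm / 750 = -0.0032, 0.3 degrees / 180 = 0.0017.

{"fn": "play_rows", "kwargs": {
  "hand": [0.5,0.5,0.5,0.5],
  "slide": [
    [-0.0011,-0.0032,0.0293],
    [-0.0011,-0.0032,0.0567],
    [-0.0011,-0.0032,0.0567],
    [-0.0011,-0.0032,0.0567]
  ],
  "angular": [
    [0,0,0.0017],
    [0,0,0.0017],
    [0,0,0.0017],
    [0,0,0.0017]
  ]
}}

```text
time: 2.03
tool_pos: [0.5521, 0.1768, 0.1044]
eef_rot: [0.425, 3.112, 0.0]
contact_force: [0.1, 0.8, 0.2]
width: 0.5
grip_force: 0.0
```

```bash
python3 -c "
from h import *
st();go([.5524,.1773,.079],164.5)
imaging.read_camera('wrist');st()"
```

```text
t 2.03 pos [0.5521 0.1768 0.1044] yaw 164.43 z [ 7.e-04  2.e-04 -1.e+00] F [0.11 0.83 0.19] w 0.5 g 0.0 j [ 0.2   0.6   1.81  0.    0.73 -1.1 ]
slide [-0.2  0.6 25.4] ang [ 0.02  0.03 -0.07]
t 2.08 pos [0.5524 0.1768 0.1049] yaw 164.42 z [ 1.9e-03  5.0e-04 -1.0e+00] F [-0.92  0.42 -0.72] w 0.502 g 0.0 j [ 0.2   0.6   1.81  0.    0.73 -1.1 ]
```

Good. Now down, close, and feel for the collar.

In the tool's units: 25.5 mm / 750 = 0.034, 14 mm / 750 = 0.0187.

{"fn": "play_rows", "kwargs": {
  "hand": [0.5,0.5,0.5,0.0,0.0,0.0,0.0,0.0],
  "slide": [
    [-0.0003,0.0007,0.0187],
    [-0.0003,0.0007,0.034],
    [-0.0003,0.0007,0.034],
    [-0.0003,0.0007,0.034],
    [-0.0003,0.0007,0.034],
    [-0.0003,0.0007,0.034],
    [-0.0003,0.0007,0.034],
    [-0.0003,0.0007,0.034]
  ],
  "angular": [
    [0,0,0],
    [0,0,0],
    [0,0,0],
    [0,0,0],
    [0,0,0],
    [0,0,0],
    [0,0,0],
    [0,0,0]
  ],
  "squeeze": 40
}}

```text
time: 2.75
tool_pos: [0.5524, 0.1771, 0.0784]
eef_rot: [0.427, 3.111, 0.001]
contact_force: [-0.7, 0.5, 5.9]
width: 0.108
grip_force: 43.7
```

```bash
python3 -c "
from h import *
st();print(ctrl.tip_reach)"
```

```text
t 2.75 pos [0.5524 0.1771 0.0784] yaw 164.38 z [ 1.2e-03  4.0e-04 -1.0e+00] F [-0.72  0.46  5.91] w 0.108 g 43.7 j [ 0.2   0.64  1.82  0.    0.68 -1.1 ]
0.014
```

```bash
python3 -c "
from h import *
go([.588,-.155,.23],158)"
```

```text
slide [-123.9 -310.1 -151.7] ang [0.04 0.06 6.38]
```

In the tool's units: -162 mm / 750 = -0.216, -152 mm / 750 = -0.2027, 6.4 degrees / 180 = 0.0356.

{"fn": "play_rows", "kwargs": {
  "hand": [0,0,0,0,0,0,0,0],
  "slide": [
    [0,0,-0.0333],
    [0,0,-0.08],
    [0,0,-0.1267],
    [-0.0067,-0.0133,-0.1733],
    [-0.0267,-0.06,-0.2027],
    [-0.0467,-0.1133,-0.2027],
    [-0.0667,-0.1653,-0.2027],
    [-0.0867,-0.216,-0.2027]
  ],
  "angular": [
    [0,0,0],
    [0,0,0],
    [0,0,0],
    [0,0,0],
    [0,0,0],
    [0,0,0.0111],
    [0,0,0.0222],
    [0,0,0.0356]
  ]
}}

```text
time: 3.42
tool_pos: [0.5705, 0.0042, 0.2304]
eef_rot: [0.601, 3.082, 0.0]
contact_force: [-0.3, 0.3, -0.7]
width: 0.108
grip_force: 42.7
```

```bash
python3 -c "
from h import *
st();go([.588,-.155,.23],158)"
```

```text
t 3.42 pos [0.5705 0.0042 0.2304] yaw 157.93 z [ 1.1e-03 -1.0e-04 -1.0e+00] F [-0.31  0.35 -0.66] w 0.108 g 42.7 j [-0.11  0.43  1.71  0.    1.   -1.29]
slide [ -76.  -141.     0.4] ang [ 0.02  0.06 -0.07]
```

In the tool's units: -141 mm / 750 = -0.188, -104 mm / 750 = -0.1387.

{"fn": "play_rows", "kwargs": {
  "hand": [0,0,0,0,0,0],
  "slide": [
    [-0.024,-0.0453,0],
    [-0.0493,-0.092,0],
    [-0.0747,-0.1387,0],
    [-0.1013,-0.188,0],
    [-0.1013,-0.188,0],
    [-0.1013,-0.188,0]
  ],
  "angular": [
    [0,0,0],
    [0,0,0],
    [0,0,0],
    [0,0,0],
    [0,0,0],
    [0,0,0]
  ]
}}

```text
time: 3.92
tool_pos: [0.5881, -0.1556, 0.2292]
eef_rot: [-0.605, -3.082, -0.0]
contact_force: [0.4, 1.2, -0.7]
width: 0.103
grip_force: 42.6
```

Run:
```python
from h import *
st();p,d,C=snap('wrist');st();P=cloud(C,d)
np.savez('stand1.npz',p=p,d=d,K=C[0],D=C[1],R=C[2],t=C[3])
m=(abs(P[...,2]-.11)<.004)&(d>0)&(np.hypot(P[...,0]-.5416,P[...,1]+.136)<.06)
Q=P[m][:,:2].astype(np.float32)*1000;print(len(Q),np.median(P[m][:,2]),cv2.minAreaRect(Q))
print('exp hole',proj(C,[.5416,-.136,.11]))
save('f.png',p,s=1.25)
```

```text
t 3.92 pos [ 0.5881 -0.1556  0.2292] yaw 157.78 z [-6.e-04  3.e-04 -1.e+00] F [ 0.38  1.16 -0.65] w 0.103 g 42.6 j [-0.37  0.48  1.62  0.    1.04 -1.55]
t 3.97 pos [ 0.588  -0.154   0.2293] yaw 157.87 z [-7.e-04  5.e-04 -1.e+00] F [-0.52 -0.06 -0.13] w 0.11 g 42.6 j [-0.36  0.48  1.62  0.    1.04 -1.55]
1141 0.10956597684681899 ((532.0064086914062, -131.0213623046875), (90.90648651123047, 52.51563262939453), 65.33805084228516)
exp hole [[319.40619702 137.40231238]]
```

View pics/f.png

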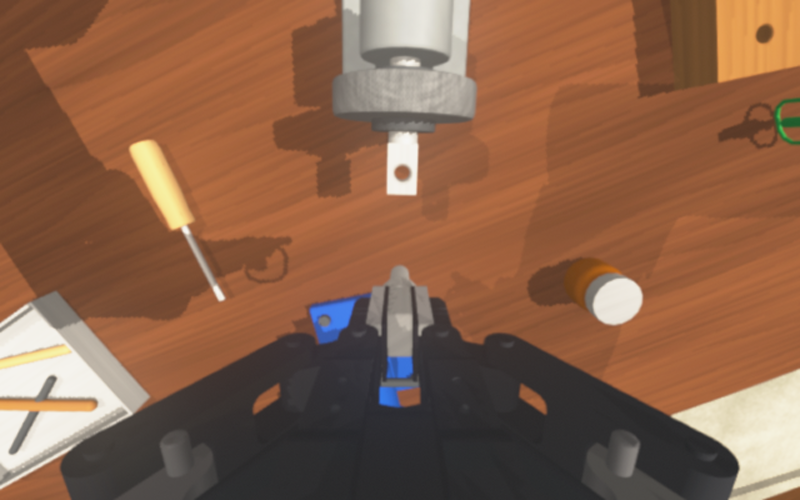

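The picture shows the bar with its cross-hole at (402,172), the washer and wheel above it, and the pin held in the jaws with its tip at about (399,270). I'll measure the hole, the bar's yaw and the pin in the hand.

Run:
```python
from h import *
z=np.load('stand1.npz');p,d=z['p'],z['d'];C=(z['K'],z['D'],z['R'],z['t'])
g=p[100:165,295:350].astype(int)
b=(p.min(-1)>170).astype(np.uint8);zone=np.zeros_like(b);zone[112:160,300:345]=1;b*=zone
vv,uu=np.nonzero(b);X=np.array([atz(C,u,v,.11)[:2] for u,v in zip(uu,vv)])*1000
print(len(X),cv2.minAreaRect(X.astype(np.float32)))
# per-row left/right edges with subpixel, fit yaw
E=[]
for v in range(118,152):
    r=p[v,300:345].min(-1).astype(float);th=150
    i=np.nonzero(r>th)[0]
    if len(i)<10: continue
    a,c=i[0],i[-1]
    l=300+a-(r[a]-th)/(r[a]-r[a-1]);q=300+c+(r[c]-th)/(r[c]-r[c+1])
    A=atz(C,l,v,.11);B=atz(C,q,v,.11);E.append([*A[:2],*B[:2]])
E=np.array(E)
for k in (0,2):
    f=np.polyfit(E[:,k],E[:,k+1],1);print('edge yaw',np.degrees(np.arctan(f[0])))
M=(E[:,:2]+E[:,2:])/2;f=np.polyfit(M[:,0],M[:,1],1);print('mid yaw',np.degrees(np.arctan(f[0])),'n',len(E),'w',np.linalg.norm(E[:,:2]-E[:,2:],axis=1).mean()*1000)
h=((p[...,0].astype(int)-p[...,2])>40).astype(np.uint8)
h=(p.min(-1)<140).astype(np.uint8);zo=np.zeros_like(h);zo[128:147,313:331]=1
w=np.clip(170-p.min(-1).astype(float),0,None)*zo
vv,uu=np.nonzero(w>30);ww=w[vv,uu];u0,v0=(uu*ww).sum()/ww.sum(),(vv*ww).sum()/ww.sum()
print('hole px',u0,v0,len(uu),atz(C,u0,v0,.11),'fit y at hole x',np.polyval(f,atz(C,u0,v0,.11)[0]))
P=cloud(C,d);print('bar top z',np.round([P[v,u,2] for v,u in [(120,322),(125,316),(150,322),(128,328)]],4))
# pin tip: depth
for v in range(212,260,6):print(v,np.round(P[v,319],4),p[v,319])
s=sense();print(proj(C,s['tool_pos']+[0,0,-.056]))
```

```text
885 ((539.5562133789062, -133.16937255859375), (19.68842124938965, 36.029273986816406), 67.32861328125)
edge yaw -23.755359503405177
edge yaw -23.744044069403433
mid yaw -23.74985314509006 n 34 w 20.787397474271355
hole px 321.43041779380826 137.7321911632101 122 [ 0.54250873 -0.13450644  0.11      ] fit y at hole x -0.13466238983879086
bar top z [0.1094 0.1099 0.1098 0.1098]
212 [ 6.381e-01 -1.759e-01  3.000e-04] [156 125 108]
218 [ 0.5837 -0.1535  0.1847] [157 147 137]
224 [ 0.5799 -0.1519  0.2061] [148 139 130]
230 [ 0.5795 -0.1517  0.2159] [148 139 131]
236 [ 0.5801 -0.152   0.2224] [144 136 127]
242 [ 0.5798 -0.1518  0.2303] [145 136 128]
248 [ 0.5799 -0.1519  0.2366] [145 136 129]
254 [ 0.5809 -0.1523  0.2405] [190 181 170]
[[320.64776589 217.97981967]]
```

```bash
python3 -c "
from h import *
go([.5425,-.1346,.1785],156.3)"
```

```text
slide [49.4  0.9 50.9] ang [ 0.01 -0.05  1.57]
```

In the tool's units: 50 mm / 750 = 0.0667, 49.4 mm / 750 = 0.0659, 1.6 degrees / 180 = 0.0089.

{"fn": "play_rows", "kwargs": {
  "hand": [0,0,0,0,0,0],
  "slide": [
    [0.0333,0.0012,0.0133],
    [0.0659,0.0012,0.04],
    [0.0659,0.0012,0.0667],
    [0.0659,0.0012,0.0667],
    [0.0659,0.0012,0.0667],
    [0.0659,0.0012,0.0667]
  ],
  "angular": [
    [0,0,0.0089],
    [0,0,0.0089],
    [0,0,0.0089],
    [0,0,0.0089],
    [0,0,0.0089],
    [0,0,0.0089]
  ]
}}

```text
time: 4.47
tool_pos: [0.5438, -0.1337, 0.1807]
eef_rot: [0.641, 3.074, -0.0]
contact_force: [0.0, -0.6, -0.6]
width: 0.104
grip_force: 42.7
```

Run:
```python
from h import *
st();p,d,C=snap('wrist');st()
print(proj(C,[[.5425,-.1346,.11],[.5425,-.1346,.122]]))
e=proj(C,[.5425,-.1346,.11])[0].astype(int);print(e);save('g.png',p,(e[0]-40,e[1]-30,e[0]+40,e[1]+30),8)
```

```text
t 4.47 pos [ 0.5438 -0.1337  0.1807] yaw 156.43 z [ 1.4e-03 -4.0e-04 -1.0e+00] F [ 0.03 -0.6  -0.61] w 0.104 g 42.7 j [-0.36  0.47  1.79  0.    0.87 -1.52]
t 4.52 pos [ 0.5439 -0.1339  0.1808] yaw 156.42 z [ 1.8e-03 -6.0e-04 -1.0e+00] F [ 0.38 -1.49 -0.84] w 0.104 g 42.7 j [-0.36  0.47  1.79  0.    0.87 -1.52]
[[316.74727367 210.56870657]
 [316.60207075 216.11300686]]
[316 210]
```

View pics/g.png

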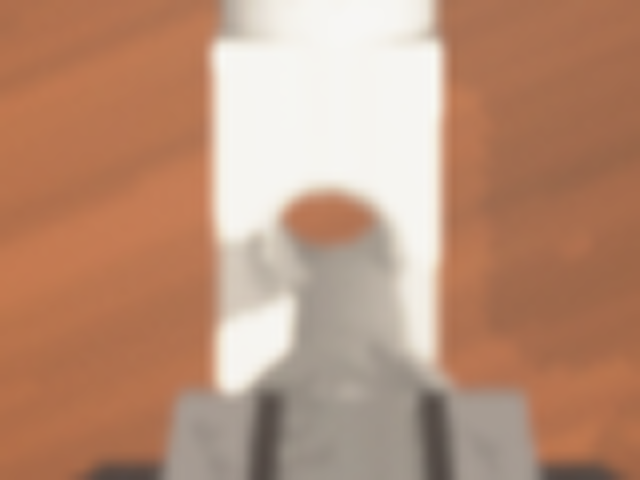

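The pin tip at about (345,250) is above and slightly right of the hole at (329,215). Both it and the measured pose say to move about -1.5 mm in tool y. I'll check the along-bar offset numerically.

Run:
```python
from h import *
p,d,C=load('wrist')
ex=np.array([np.cos(np.radians(-23.7)),np.sin(np.radians(-23.7)),0]);H=np.array([.5425,-.1346,.11]);T=np.array([.5439,-.1339,.1808])
q=lambda X:(proj(C,X)[0]-[276,180])*8
for r in (5.8,7.3):print('hole near edge',r,q(H-r*1e-3*ex))
for zt in(.122,.124,.126):print('tip near edge',zt,q(np.array([T[0],T[1],zt])-.0045*ex))
for v in range(206,226,2):print(v,p[v,305:332].mean(-1).astype(int))
```

```text
hole near edge 5.8 [325.99458627 184.09638644]
hole near edge 7.3 [325.99903009 168.31272088]
tip near edge 0.122 [338.77853307 250.65943885]
tip near edge 0.124 [338.70827849 258.22119404]
tip near edge 0.126 [338.63663087 265.93346184]
206 [244 243 243 241 236 220 181 146 133 130 130 130 129 129 129 132 141 163
 196 226 239 243 244 244 242 224 161]
208 [242 240 232 225 221 198 164 140 130 128 127 126 126 125 125 129 135 144
 163 189 219 238 243 244 242 224 160]
210 [211 203 185 185 201 195 183 163 143 135 134 135 138 141 143 147 152 154
 157 174 205 228 241 244 242 224 163]
212 [200 193 182 182 193 193 189 180 162 150 148 151 154 156 158 160 162 160
 158 168 192 214 234 240 239 216 158]
214 [199 196 187 179 177 182 187 184 177 165 155 155 157 160 163 165 168 172
 174 178 195 220 234 236 231 196 148]
216 [200 199 196 190 186 189 198 183 162 154 153 156 157 160 163 167 169 174
 177 183 200 223 234 236 230 193 145]
218 [203 207 210 217 228 234 235 216 168 152 153 155 158 161 165 168 170 174
 178 182 192 212 232 236 229 191 142]
220 [235 240 242 243 244 244 240 209 161 151 153 155 157 160 162 167 169 172
 176 180 186 204 227 235 229 191 141]
222 [243 243 244 244 244 243 237 199 158 151 154 156 158 160 162 164 164 162
 165 172 180 198 220 232 228 191 140]
224 [243 243 243 242 238 226 196 164 154 153 153 154 155 157 160 164 163 154
 150 154 162 172 189 209 213 183 141]
```

In the tool's units: 11 mm / 750 = 0.0147, -1.5 mm / 750 = -0.002.

{"fn": "play_rows", "kwargs": {
  "hand": [0,0,0,0,0],
  "slide": [
    [0.0007,-0.002,0],
    [0.0007,-0.002,0.0053],
    [0.0007,-0.002,0.0107],
    [0.0007,-0.002,0.0147],
    [0.0007,-0.002,0.0147]
  ],
  "angular": [
    [0,0,0],
    [0,0,0],
    [0,0,0],
    [0,0,0],
    [0,0,0]
  ]
}}

```text
time: 4.93
tool_pos: [0.5416, -0.1352, 0.1679]
eef_rot: [-0.643, -3.074, -0.0]
contact_force: [0.1, -0.8, -0.3]
width: 0.106
grip_force: 42.7
```

Run:
```python
from h import *
st();p,d,C=snap('wrist');st()
def stand(P):
    D=np.array(P)[:2]-[.5425,-.1346];a=np.radians(-23.7);return np.round(1000*np.array([D@[np.cos(a),np.sin(a)],D@[-np.sin(a),np.cos(a)]]),2)
print('tcp rel hole',stand(sense()['tool_pos']))
e=proj(C,[.5425,-.1346,.11])[0].astype(int);print(e);save('h1.png',p,(e[0]-40,e[1]-30,e[0]+40,e[1]+30),8)
```

```text
t 4.93 pos [ 0.5416 -0.1352  0.1679] yaw 156.37 z [-1.1e-03  5.0e-04 -1.0e+00] F [ 0.11 -0.76 -0.29] w 0.106 g 42.7 j [-0.36  0.49  1.81  0.    0.84 -1.52]
t 4.98 pos [ 0.5417 -0.1353  0.1682] yaw 156.36 z [-7.e-04  4.e-04 -1.e+00] F [ 0.05  0.44 -1.21] w 0.103 g 42.7 j [-0.36  0.49  1.81  0.    0.85 -1.52]
tcp rel hole [-0.45 -0.91]
[319 218]
```

View pics/h1.png

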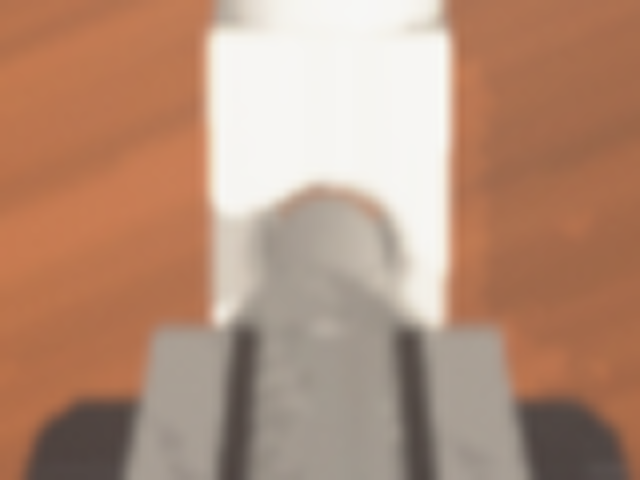

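The tip is now right at the mouth: pin mid-column 325 against bar mid-column 329, about 0.3 mm off. I'll correct and feel downwards.

In the tool's units: 3 mm / 750 = 0.004, 2 mm / 750 = 0.0027.

{"fn": "play_rows", "kwargs": {
  "hand": [0,0,0,0],
  "slide": [
    [-0.0005,0.0005,0.0013],
    [-0.0005,0.0005,0.0027],
    [-0.0005,0.0005,0.004],
    [-0.0005,0.0005,0.004]
  ],
  "angular": [
    [0,0,0],
    [0,0,0],
    [0,0,0],
    [0,0,0]
  ]
}}

```text
time: 5.32
tool_pos: [0.5423, -0.135, 0.1655]
eef_rot: [-0.643, -3.075, -0.0]
contact_force: [-0.1, -0.0, -0.8]
width: 0.105
grip_force: 42.7
```

In the tool's units: 2 mm / 750 = 0.0027, 1 mm / 750 = 0.0013.

{"fn": "play_rows", "kwargs": {
  "hand": [0,0,0],
  "slide": [
    [0,0,0.0013],
    [0,0,0.0027],
    [0,0,0.0027]
  ],
  "angular": [
    [0,0,0],
    [0,0,0],
    [0,0,0]
  ]
}}

```text
time: 5.57
tool_pos: [0.5424, -0.135, 0.1635]
eef_rot: [-0.643, -3.075, -0.0]
contact_force: [0.1, -0.1, -1.1]
width: 0.104
grip_force: 42.7
```

In the tool's units: 4 mm / 750 = 0.0053, 3 mm / 750 = 0.004.

{"fn": "play_rows", "kwargs": {
  "hand": [0,0,0,0],
  "slide": [
    [0,0,0.002],
    [0,0,0.004],
    [0,0,0.0053],
    [0,0,0.0053]
  ],
  "angular": [
    [0,0,0],
    [0,0,0],
    [0,0,0],
    [0,0,0]
  ]
}}

```text
time: 5.9
tool_pos: [0.5423, -0.135, 0.1594]
eef_rot: [-0.643, -3.075, -0.0]
contact_force: [-0.1, -0.4, -1.1]
width: 0.111
grip_force: 42.7
```

In the tool's units: 4.5 mm / 750 = 0.006, 3 mm / 750 = 0.004.

{"fn": "play_rows", "kwargs": {
  "hand": [0,0,0,0],
  "slide": [
    [0,0,0.002],
    [0,0,0.004],
    [0,0,0.006],
    [0,0,0.006]
  ],
  "angular": [
    [0,0,0],
    [0,0,0],
    [0,0,0],
    [0,0,0]
  ]
}}

```text
time: 6.23
tool_pos: [0.5423, -0.135, 0.1548]
eef_rot: [-0.643, -3.075, -0.0]
contact_force: [-0.8, -1.0, -0.5]
width: 0.106
grip_force: 42.7
```

Run:
```python
from h import *
st();print(np.round(sense()['moment'],2))
```

```text
t 6.23 pos [ 0.5423 -0.135   0.1548] yaw 156.37 z [-2.e-04  2.e-04 -1.e+00] F [-0.79 -0.98 -0.47] w 0.106 g 42.7 j [-0.36  0.51  1.82  0.    0.82 -1.52]
[-0.04 -0.06  0.03]
```

{"fn": "play_rows", "kwargs": {
  "hand": [0,0,0,0,0,0,0],
  "slide": [
    [0,0,0.0027],
    [0,0,0.0053],
    [0,0,0.008],
    [0,0,0.0107],
    [0,0,0.0133],
    [0,0,0.016],
    [0,0,0.016]
  ],
  "angular": [
    [0,0,0],
    [0,0,0],
    [0,0,0],
    [0,0,0],
    [0,0,0],
    [0,0,0],
    [0,0,0]
  ]
}}

```text
time: 6.82
tool_pos: [0.5423, -0.135, 0.1427]
eef_rot: [-0.643, -3.075, -0.0]
contact_force: [0.6, -0.3, -1.2]
width: 0.11
grip_force: 42.7
```

In the tool's units: 2 mm / 750 = 0.0027, 1.4 mm / 750 = 0.0019.

{"fn": "play_rows", "kwargs": {
  "hand": [0,0,0,0],
  "slide": [
    [0,0,0.0009],
    [0,0,0.0019],
    [0,0,0.0027],
    [0,0,0.0027]
  ],
  "angular": [
    [0,0,0],
    [0,0,0],
    [0,0,0],
    [0,0,0]
  ]
}}

```text
time: 7.15
tool_pos: [0.5424, -0.135, 0.1411]
eef_rot: [-0.643, -3.075, -0.0]
contact_force: [-0.3, -0.0, -1.0]
width: 0.108
grip_force: 42.7
```

In the tool's units: 1.2 mm / 750 = 0.0016, 0.6 mm / 750 = 0.0008.

{"fn": "play_rows", "kwargs": {
  "hand": [0,0,0],
  "slide": [
    [0,0,0.0008],
    [0,0,0.0016],
    [0,0,0.0016]
  ],
  "angular": [
    [0,0,0],
    [0,0,0],
    [0,0,0]
  ]
}}

```text
time: 7.4
tool_pos: [0.5423, -0.135, 0.1398]
eef_rot: [-0.643, -3.075, -0.0]
contact_force: [-0.3, -0.6, 0.3]
width: 0.107
grip_force: 42.7
```

In the tool's units: 1 mm / 750 = 0.0013, 0.5 mm / 750 = 0.0007.

{"fn": "play_rows", "kwargs": {
  "hand": [0,0,0],
  "slide": [
    [0,0,0.0007],
    [0,0,0.0013],
    [0,0,0.0013]
  ],
  "angular": [
    [0,0,0],
    [0,0,0],
    [0,0,0]
  ]
}}

```text
time: 7.65
tool_pos: [0.5424, -0.135, 0.1388]
eef_rot: [-0.643, -3.075, -0.0]
contact_force: [-0.6, -0.1, -0.9]
width: 0.108
grip_force: 42.7
```

In the tool's units: 0.8 mm / 750 = 0.0011, 0.5 mm / 750 = 0.0007.

{"fn": "play_rows", "kwargs": {
  "hand": [0,0,0],
  "slide": [
    [0,0,0.0007],
    [0,0,0.0011],
    [0,0,0.0011]
  ],
  "angular": [
    [0,0,0],
    [0,0,0],
    [0,0,0]
  ]
}}

```text
time: 7.9
tool_pos: [0.5424, -0.135, 0.1382]
eef_rot: [0.643, 3.075, 0.0]
contact_force: [-0.6, 1.1, 0.9]
width: 0.107
grip_force: 42.8
```

In the tool's units: 0.8 mm / 750 = 0.0011, 0.5 mm / 750 = 0.0007.

{"fn": "play_rows", "kwargs": {
  "hand": [0,0,0,0],
  "slide": [
    [0,0,0.0007],
    [0,0,0.0011],
    [0,0,0.0011],
    [0,0,0.0011]
  ],
  "angular": [
    [0,0,0],
    [0,0,0],
    [0,0,0],
    [0,0,0]
  ]
}}

```text
time: 8.23
tool_pos: [0.5424, -0.1351, 0.1375]
eef_rot: [0.643, 3.075, 0.0]
contact_force: [-0.8, 0.5, 3.0]
width: 0.106
grip_force: 43.1
```

In the tool's units: 0.8 mm / 750 = 0.0011, 0.5 mm / 750 = 0.0007.

{"fn": "play_rows", "kwargs": {
  "hand": [0,0,0,0],
  "slide": [
    [0,0,0.0007],
    [0,0,0.0011],
    [0,0,0.0011],
    [0,0,0.0011]
  ],
  "angular": [
    [0,0,0],
    [0,0,0],
    [0,0,0],
    [0,0,0]
  ]
}}

```text
time: 8.57
tool_pos: [0.5425, -0.135, 0.1366]
eef_rot: [0.643, 3.075, 0.0]
contact_force: [0.2, 0.9, 4.1]
width: 0.104
grip_force: 43.4
```

The force now rises at about 2.5 N/mm, so the head is seated on the bar. I'll ease back and release.

In the tool's units: -1.2 mm / 750 = -0.0016, -0.8 mm / 750 = -0.0011.

{"fn": "play_rows", "kwargs": {
  "hand": [0,0,0,0.5,0.5,0.5,0.5],
  "slide": [
    [0,0,-0.0011],
    [0,0,-0.0016],
    [0,0,-0.0016],
    [0,0,-0.0016],
    [0,0,-0.0016],
    [0,0,-0.0016],
    [0,0,-0.0016]
  ],
  "angular": [
    [0,0,0],
    [0,0,0],
    [0,0,0],
    [0,0,0],
    [0,0,0],
    [0,0,0],
    [0,0,0]
  ]
}}

```text
time: 9.15
tool_pos: [0.5424, -0.135, 0.1376]
eef_rot: [-0.643, -3.075, -0.0]
contact_force: [1.1, 0.6, 0.5]
width: 0.502
grip_force: 0.0
```

In the tool's units: -80 mm / 750 = -0.1067, -70 mm / 750 = -0.0933.

{"fn": "play_rows", "kwargs": {
  "hand": [0.5,0.5,0.5,0.5,0.5],
  "slide": [
    [0,0,-0.0133],
    [0,0,-0.0533],
    [0,0,-0.0933],
    [-0.04,0,-0.1067],
    [-0.04,0,-0.1067]
  ],
  "angular": [
    [0,0,0],
    [0,0,0],
    [0,0,0],
    [0,0,0],
    [0,0,0]
  ]
}}

```text
time: 9.57
tool_pos: [0.5736, -0.1488, 0.2219]
eef_rot: [0.642, 3.067, -0.002]
contact_force: [-0.0, 0.5, -0.2]
width: 0.503
grip_force: 0.0
```

Run:
```python
from h import *
st();p,d,C=snap('wrist');st();P=cloud(C,d)
m=(P[...,2]>.14)&(P[...,2]<.16)&(d>0)&(np.hypot(P[...,0]-.5425,P[...,1]+.135)<.025)
Q=P[m];print(len(Q),Q.mean(0),np.percentile(Q[:,2],[50,90]),cv2.minAreaRect(Q[:,:2].astype(np.float32)*1000))
e=proj(C,[.5525,-.139,.12])[0].astype(int);print(e)
a=cv2.resize(p[max(e[1]-60,0):e[1]+60,e[0]-60:e[0]+60],(480,480),interpolation=cv2.INTER_CUBIC)
q,d2,C2=snap('scene');e2=proj(C2,[.5525,-.139,.12])[0].astype(int);print(e2)
b=cv2.resize(q[e2[1]-24:e2[1]+24,e2[0]-16:e2[0]+16],(320,480),interpolation=cv2.INTER_CUBIC)
save('i.png',np.hstack([a,b]))
```

```text
t 9.57 pos [ 0.5736 -0.1488  0.2219] yaw 156.36 z [ 0.0077 -0.0029 -1.    ] F [-0.    0.53 -0.19] w 0.503 g 0.0 j [-0.37  0.47  1.67  0.    0.99 -1.52]
t 9.62 pos [ 0.5715 -0.1479  0.2197] yaw 156.36 z [ 0.004  -0.0014 -1.    ] F [-1.27  0.28 -0.77] w 0.498 g 0.0 j [-0.37  0.47  1.68  0.    0.99 -1.52]
360 [ 0.54190727 -0.13423968  0.14931772] [0.14952101 0.15040772] ((542.383056640625, -134.4154815673828), (9.335025787353516, 17.603904724121094), 66.25276947021484)
[319 171]
[235 197]
```

View pics/i.png

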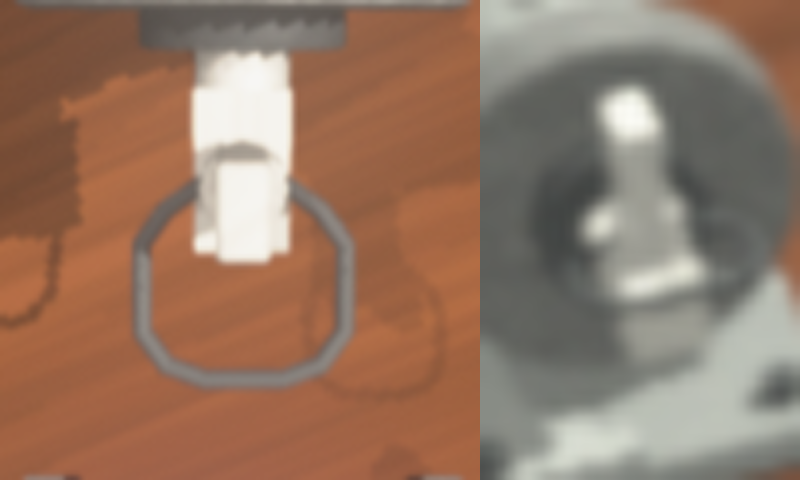

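The pin is home: the tab top is at z≈0.150 and its axis on the hole. The ring lies level ahead of the bar, with its sides at (140,280) and (345,280) in the left crop. Now I'll bring the part-closed fingertips over the ring's sides.

```bash
cat >> h.py <<'E'
A=np.radians(-23.75);EX=np.array([np.cos(A),np.sin(A),0]);EY=np.array([-np.sin(A),np.cos(A),0]);H=np.array([.5424,-.1349,0])
def rel():
    s=sense();D=s['tool_pos']-H;F=s['contact_force'];print('rel mm',np.round(1000*np.array([D@EX,D@EY,D[2]]),2),'F',np.round([F@EX,F@EY,F[2]],2),'w',round(float(s['width']),3))
E
python3 -c "
from h import *
rel();go(H+.036*EX+[0,0,.142],156.25)"
```

```text
rel mm [ 3.0370e+01 -1.3000e-01  2.1841e+02] F [-1.11  0.4  -0.15] w 0.505
slide [-5.5  0.1 76.4] ang [0.01 0.06 0.11]
```

{"fn": "play_rows", "kwargs": {
  "hand": [0.35,0.35,0.35,0.35,0.35,0.35],
  "slide": [
    [-0.0073,0.0001,0.0267],
    [-0.0073,0.0001,0.0667],
    [-0.0073,0.0001,0.0933],
    [-0.0073,0.0001,0.1013],
    [-0.0073,0.0001,0.1013],
    [-0.0073,0.0001,0.1013]
  ],
  "angular": [
    [0,0,0],
    [0,0,0],
    [0,0,0],
    [0,0,0],
    [0,0,0],
    [0,0,0]
  ]
}}

```text
time: 10.17
tool_pos: [0.5749, -0.1491, 0.1422]
eef_rot: [-0.643, -3.075, -0.0]
contact_force: [-0.4, 0.0, 0.2]
width: 0.349
grip_force: 0.0
```

Run:
```python
from h import *
rel();p,d,C=snap('wrist');rel()
e=proj(C,H+.02*EX+[0,0,.116])[0].astype(int);print(e)
save('j.png',p,(e[0]-80,e[1]-60,e[0]+80,e[1]+60),4)
```

```text
rel mm [3.5480e+01 8.0000e-02 1.4221e+02] F [-0.37 -0.12  0.25] w 0.349
rel mm [3.5790e+01 8.0000e-02 1.4279e+02] F [ 0.09 -0.35 -0.05] w 0.349
[318 211]
```

View pics/j.png

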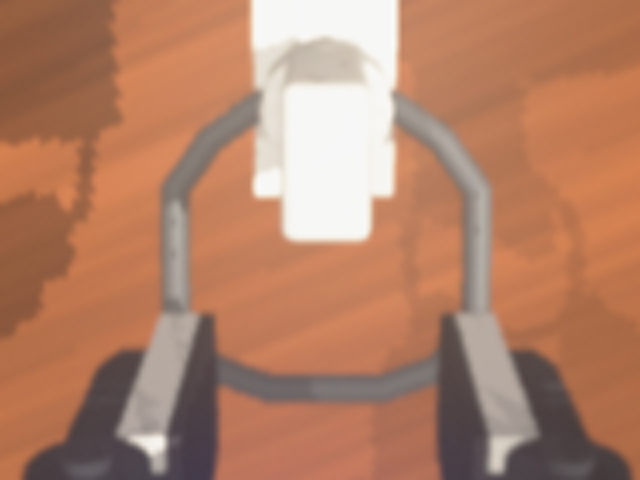

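The fingertips, centred at column 327, stand over the ring's outer side curves at (180,315) and (475,315). I'll press down gently.

In the tool's units: 15 mm / 750 = 0.02, 12 mm / 750 = 0.016.

{"fn": "play_rows", "kwargs": {
  "hand": [0.35,0.35,0.35,0.35,0.35,0.35],
  "slide": [
    [0,0,0.004],
    [0,0,0.008],
    [0,0,0.012],
    [0,0,0.016],
    [0,0,0.02],
    [0,0,0.02]
  ],
  "angular": [
    [0,0,0],
    [0,0,0],
    [0,0,0],
    [0,0,0],
    [0,0,0],
    [0,0,0]
  ]
}}

```text
time: 10.72
tool_pos: [0.575, -0.1492, 0.1263]
eef_rot: [-0.643, -3.075, -0.0]
contact_force: [1.5, -0.2, 1.9]
width: 0.35
grip_force: 0.9
```

In the tool's units: 12 mm / 750 = 0.016, 10 mm / 750 = 0.0133.

{"fn": "play_rows", "kwargs": {
  "hand": [0.35,0.35,0.35,0.35,0.35,0.35],
  "slide": [
    [0,0,0.0033],
    [0,0,0.0067],
    [0,0,0.01],
    [0,0,0.0133],
    [0,0,0.016],
    [0,0,0.016]
  ],
  "angular": [
    [0,0,0],
    [0,0,0],
    [0,0,0],
    [0,0,0],
    [0,0,0],
    [0,0,0]
  ]
}}

```text
time: 11.22
tool_pos: [0.5748, -0.1491, 0.1142]
eef_rot: [-0.643, -3.074, -0.0]
contact_force: [-0.1, 0.6, 1.9]
width: 0.352
grip_force: 0.7
```

Run:
```python
from h import *
rel()
```

```text
rel mm [3.5350e+01 3.0000e-02 1.1422e+02] F [-0.35  0.49  1.93] w 0.352
```

In the tool's units: 10 mm / 750 = 0.0133, 8 mm / 750 = 0.0107.

{"fn": "play_rows", "kwargs": {
  "hand": [0.35,0.35,0.35,0.35,0.35,0.35],
  "slide": [
    [0.002,0,0.0027],
    [0.004,0,0.0053],
    [0.006,0,0.008],
    [0.008,0,0.0107],
    [0.0107,0,0.0133],
    [0.0107,0,0.0133]
  ],
  "angular": [
    [0,0,0],
    [0,0,0],
    [0,0,0],
    [0,0,0],
    [0,0,0],
    [0,0,0]
  ]
}}

```text
time: 11.72
tool_pos: [0.5671, -0.1457, 0.1044]
eef_rot: [-0.643, -3.074, -0.0]
contact_force: [1.1, -0.1, 1.4]
width: 0.348
grip_force: 0.8
```

In the tool's units: 10 mm / 750 = 0.0133, 8 mm / 750 = 0.0107.

{"fn": "play_rows", "kwargs": {
  "hand": [0.35,0.35,0.35,0.35,0.35,0.35],
  "slide": [
    [0.0027,0,0],
    [0.0053,0,0],
    [0.008,0,0],
    [0.0107,0,0],
    [0.0133,0,0],
    [0.0133,0,0]
  ],
  "angular": [
    [0,0,0],
    [0,0,0],
    [0,0,0],
    [0,0,0],
    [0,0,0],
    [0,0,0]
  ]
}}

```text
time: 12.22
tool_pos: [0.5581, -0.1418, 0.1047]
eef_rot: [-0.643, -3.075, -0.0]
contact_force: [2.0, -0.2, -1.4]
width: 0.347
grip_force: 1.1
```

Run:
```python
from h import *
rel()
```

```text
rel mm [ 1.7140e+01 -1.0000e-02  1.0471e+02] F [ 1.9   0.62 -1.41] w 0.347
```

In the tool's units: 3 mm / 750 = 0.004, 2 mm / 750 = 0.0027.

{"fn": "play_rows", "kwargs": {
  "hand": [0.35,0.35,0.35,0.35],
  "slide": [
    [0.0013,0,0],
    [0.0027,0,0],
    [0.004,0,0],
    [0.004,0,0]
  ],
  "angular": [
    [0,0,0],
    [0,0,0],
    [0,0,0],
    [0,0,0]
  ]
}}

```text
time: 12.55
tool_pos: [0.5555, -0.1407, 0.1047]
eef_rot: [-0.643, -3.075, -0.0]
contact_force: [2.7, -1.0, -2.3]
width: 0.35
grip_force: 1.3
```

In the tool's units: 1 mm / 750 = 0.0013, 0.5 mm / 750 = 0.0007.

{"fn": "play_rows", "kwargs": {
  "hand": [0.35,0.35,0.35],
  "slide": [
    [0.0007,0,0],
    [0.0013,0,0],
    [0.0013,0,0]
  ],
  "angular": [
    [0,0,0],
    [0,0,0],
    [0,0,0]
  ]
}}

```text
time: 12.8
tool_pos: [0.5547, -0.1403, 0.1047]
eef_rot: [-0.643, -3.075, -0.0]
contact_force: [2.9, -1.1, -2.3]
width: 0.353
grip_force: 1.5
```

Run:
```python
from h import *
rel()
```

```text
rel mm [1.346e+01 1.000e-02 1.047e+02] F [ 3.11  0.13 -2.33] w 0.353
```

In the tool's units: 0.8 mm / 750 = 0.0011, 0.4 mm / 750 = 0.0005.

{"fn": "play_rows", "kwargs": {
  "hand": [0.35,0.35,0.35],
  "slide": [
    [0.0005,0,0],
    [0.0011,0,0],
    [0.0011,0,0]
  ],
  "angular": [
    [0,0,0],
    [0,0,0],
    [0,0,0]
  ]
}}

```text
time: 13.05
tool_pos: [0.5542, -0.1401, 0.1047]
eef_rot: [0.643, 3.075, 0.0]
contact_force: [3.4, -1.9, -3.6]
width: 0.345
grip_force: 2.1
```

{"fn": "play_rows", "kwargs": {
  "hand": [0.35,0.35,0.35],
  "slide": [
    [0.0005,0,0],
    [0.0011,0,0],
    [0.0011,0,0]
  ],
  "angular": [
    [0,0,0],
    [0,0,0],
    [0,0,0]
  ]
}}

```text
time: 13.3
tool_pos: [0.554, -0.14, 0.1048]
eef_rot: [0.643, 3.073, -0.0]
contact_force: [6.9, -3.3, -3.7]
width: 0.351
grip_force: 3.6
```

Run:
```python
from h import *
rel()
```

```text
rel mm [ 1.2670e+01 -1.0000e-02  1.0485e+02] F [ 7.62 -0.23 -3.68] w 0.351
```

The jump in force to 7 N at the expected position means the ring is at its stop. I'll back off along the bar, then lift and look.

In the tool's units: -105 mm / 750 = -0.14, -75 mm / 750 = -0.1.

{"fn": "play_rows", "kwargs": {
  "hand": [0.35,0.35,0.35,0.35,0.35,0.35,0.35,0.35],
  "slide": [
    [-0.0027,0,0],
    [-0.0133,0,0],
    [-0.0333,0,0],
    [-0.06,0,0],
    [-0.06,0,-0.0467],
    [-0.06,0,-0.1],
    [-0.04,0,-0.14],
    [-0.04,0,-0.14]
  ],
  "angular": [
    [0,0,0],
    [0,0,0],
    [0,0,0],
    [0,0,0],
    [0,0,0],
    [0,0,0],
    [0,0,0],
    [0,0,0]
  ]
}}

```text
time: 13.97
tool_pos: [0.5812, -0.1517, 0.2155]
eef_rot: [0.641, 3.069, -0.001]
contact_force: [1.7, 0.2, -0.1]
width: 0.345
grip_force: 0.0
```

Run:
```python
from h import *
rel();p,d,C=snap('wrist');rel();P=cloud(C,d)
m=(P[...,2]>.14)&(P[...,2]<.16)&(d>0)&(np.hypot(P[...,0]-.5425,P[...,1]+.135)<.03)
Q=P[m];D=Q.mean(0)-H;print(len(Q),'tab top',D@EX,D@EY,np.percentile(Q[:,2],[50,90]))
e=proj(C,H+[0,0,.09])[0].astype(int);print(e)
a=cv2.resize(p[max(e[1]-50,0):max(e[1]-50,0)+100,e[0]-50:e[0]+50],(480,480),interpolation=cv2.INTER_CUBIC)
q,d2,C2=snap('scene');e2=proj(C2,H+[0,0,.11])[0].astype(int)
b=cv2.resize(q[e2[1]-24:e2[1]+24,e2[0]-16:e2[0]+16],(320,480),interpolation=cv2.INTER_CUBIC)
save('k.png',np.hstack([a,b]))
```

```text
rel mm [ 42.3    0.31 215.46] F [ 1.49  0.84 -0.15] w 0.345
rel mm [4.2200e+01 2.0000e-01 2.1281e+02] F [ 0.23  0.4  -1.45] w 0.351
407 tab top -0.0005999820766817652 0.0004380150915483615 [0.14951669 0.15044697]
[318 145]
```

View pics/k.png

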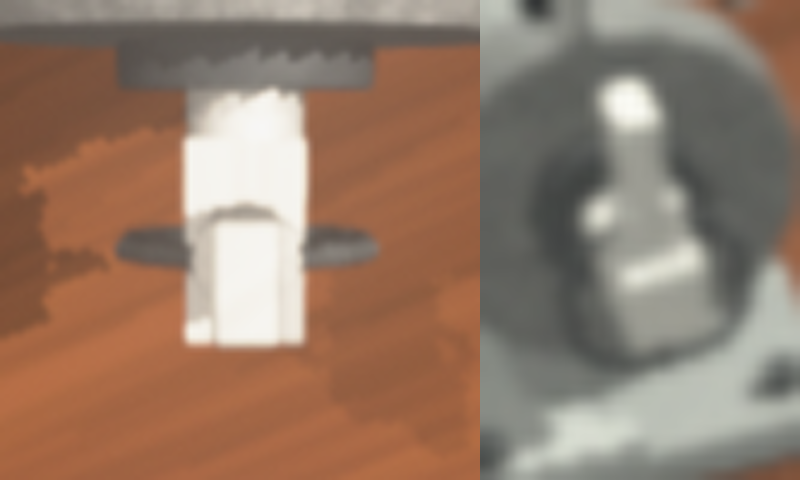

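The ring now surrounds the bar on both sides at (150,248) and (345,248), and the pin is still upright and home. I'll check the ring's angle numerically.

Run:
```python
from h import *
p,d,C=load('wrist');P=cloud(C,d)-H;X,Y,Z=P@EX,P@EY,P[...,2]
for s in(1,-1):
    m=(d>0)&(abs(s*Y-.020)<.005)&(abs(X)<.03)&(Z>.07)&(Z<.125)
    x,z=X[m],Z[m];print(s,len(x),[(round(1000*np.median(x[abs(z-c)<.004]),1),(abs(z-c)<.004).sum(),c) for c in(.082,.09,.098,.106) if (abs(z-c)<.004).any()])
for th in (0,.1,.2):
    print(th,[np.round(proj(C,H+21e-3*EY+[0,0,.116]+r*np.sin(th)*EX-np.array([0,0,r*np.cos(th)]))[0],1) for r in(.012,.03)])
sub=p[135:160,325:352].mean(-1).astype(int)
for v in (338,341,344):print(v,p[136:158,v].mean(-1).astype(int))
```

```text
1 101 [(np.float64(-0.8), np.int64(20), 0.082), (np.float64(-1.4), np.int64(6), 0.09), (np.float64(-2.0), np.int64(5), 0.098), (np.float64(-1.2), np.int64(31), 0.106)]
-1 92 [(np.float64(-0.7), np.int64(19), 0.082), (np.float64(-1.4), np.int64(4), 0.09), (np.float64(-15.0), np.int64(6), 0.098), (np.float64(-1.3), np.int64(30), 0.106)]
0 [array([343.7, 147.2]), array([342.1, 144.9])]
0.1 [array([343.7, 148.6]), array([342. , 148.3])]
0.2 [array([343.7, 150.1]), array([342. , 151.7])]
338 [111 113 112 111 110 106  97  89  90 102 120 127 124 116 110 107 108 109
 109 108 107 106]
341 [114 112 111 110 110 108 102  93  91 102 116 120 116 108 104 107 107 108
 107 105 105 106]
344 [111 110 110 111 111 111 109 103 103 112 119 118 111 107 107 107 107 106
 106 105 104 105]
```

```bash
python3 -c "
from h import *
print(ctrl.sign_off())"
```

```text
the job is handed in; nothing more can be done
None
```

The job is handed in at about 14 s of robot time: the linchpin is fully home in the spindle's cross-hole and its ring hangs closed around the bar (about 0.02 rad from its stop). The highest force read was about 8 N, and the gripper was clear of everything at hand-in.

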